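# Clear the parts washer's lid and hold it open for unloading

## Task

The polishing handpiece has been left lying on the lid of the steel parts washer: set it back in its two-saddle cradle with the felt bob over the little dish, and let go of it. Then take the washer's lid by its front bar and raise it to about 60 degrees from closed, not so far that it swings over against the tool case behind; it falls shut by itself, so finish while still holding it there, for me to lift out the basket. Do not drop the handpiece, and leave everything else on the bench where it stands.

Things in the scene. Friction and masses are not known exactly. Their poses are not given: they have to be found in the camera images.
- washer: Bench parts washer, fixed: bare metal tank 270 wide (y) x 155 deep (x) x 112 mm high, plus the lid. Origin: centre of its underside on the table; x from its front (dial, lid bar) to its back (hinges), z up. Black end grips reach to y = +-146 mm. Lid closed: 276 (y) x 160 (x) mm; its flat panel, 240 x 130 mm, has its top at z = 122.5 mm. A steel tool case stands close behind.
- washer_lid (a joint): Angle of the washer's lid, rad: 0 closed, growing as the front edge rises, 1.047 at 60 degrees; stop at 1.8. The lid weighs 0.8 kg with very little hinge friction: below about 90 degrees it falls shut when let go. It takes 3 to 4 N upward at the bar to carry it.
- lid_bar (a point): Middle of the lid's bar handle, moving with the lid: black round bar 14 mm thick, 130 long, parallel to the washer's y, on stalks 56 mm either side of the middle. Its axis is 50 mm in front of the lid's edge: a finger fits behind. Closed: x = -131, z = 115.5 mm in the washer's frame; arc radius 213.5 mm about the hinge. Being round it turns between the pads as the lid swings.
- lid_hinge (a point): Middle of the lid's hinge axis (along the washer's y), at x = 82.5, z = 114 mm in the washer's frame; fixed to the washer, same axes as the washer.
- handpiece: Loose polishing handpiece lying on the lid, 252 mm long on its y, 0.33 to 0.51 kg. Origin on its underside at mid-length; axis at z = 19 mm; lies flat, does not roll. Along y: felt bob 26 mm thick (-126 to -85), thin mandrel, collar 36 thick (-48 to -10), sleeve 30 to 31 thick (-9 to 88), tail 28 thick. Centre of mass y = +14: grip the sleeve there, also free when seated in the cradle.
- bob_end (a point): Point on the handpiece's axis in the felt bob, at (0, -105, 19) mm of the handpiece.
- tail_end (a point): Point on the handpiece's axis in the tail, at (0, 115, 19) mm of the handpiece.
- cradle: Dark steel cradle, fixed; base 72 (x) x 225 mm (y -130 to 95); two saddles 12 mm thick at y = -27 and +59 mm, floors at z = 62 mm, 44 and 40 mm wide inside between horns that flare out to z = 90 mm; dish 62 mm wide at y = -96. Origin on the table below the seated handpiece's origin, which then is at (0, 0, 62) mm with y along the cradle's y, collar in the 44 mm saddle, bob over the dish.
- paste_tin: Bystander: round tin, 69 x 42 mm, standing loose. Origin at the centre of its underside.
- pad_b: Bystander: grey oval hand pad, 65 x 98 x 37 mm, lying loose. Origin at the centre of its underside.
- compound_brown: Bystander: dark brown bar of polishing compound, 44 x 87 x 36 mm, lying loose. Origin at the centre of its underside.
- flux_tin: Bystander: small round tin, 55 x 34 mm, standing loose. Origin at the centre of its underside.
Mind the look-alikes: they are no part of the job. What is shaped like the cradle but yellow is not meant.

How it is judged:
By the outcome, as a careful person would: the job done as asked, in the order asked, and still so for the second after the job is handed in, while the arm keeps its last pose, push and grip.
It also fails if it takes over 56 s, if anything falls off the work surface, if the arm or the gripper's body presses on something with over 40 N, if the wrist force passes 120 N, or if a joint passes its speed limit or range.

## Robot

A 6-joint arm with a two-finger parallel gripper is mounted at the origin on the work surface; the furniture and walls round the work are solid. World frame = base frame: x ahead of the robot, y to its left, z up, the work surface at z = 0. Lengths are in m, angles in rad, forces in N, time in s.
With the tool pointing down it reaches from about 0.35 to 0.975 m from the base axis. Payload 4.9 kg.
Tool frame: the origin (TCP) lies on the mounting face of the last link; the fingertips stand 173 mm ahead of it and the grasp point (between the pads) lies 155 mm ahead of it; z points along the fingers, y is the direction in which the jaws open and shut (so a half turn about z gives the same grasp; the last joint's range is limited). The gripper opens to 85 mm and grips with 20 to 120 N. Pads are 22 mm wide; open, the fingers measure 114 mm over their backs; the gripper's body (76 mm by 85 mm) begins 54 mm behind the grasp point. The pads swing forward as they close: fully open they stand 13 mm farther back than shut.
Start: joints at [1.04, 0.053, 1.613, -0, 1.476, -0.119], TCP at [0.25, 0.573, 0.405] pointing down, gripper open.
Joint ranges: [-3.01, 3.01], [-1.01, 2.22], [0.06, 2.58], [-1.02, 4.17], [0.09, 2.62], [-3.14, 3.14]. Speed limits (rad/s): [2.57, 2.57, 3.14, 3.14, 3.14, 3.14].

## Interface

Orientations are given as a unit quaternion [w, x, y, z].
In Python, from plant import manip gives the robot as it stands.
- The arm moves only by the tool play_rows, never from a script. Its argument "increments" is a list of rows, each an object with "offset": the shift along the tool's x, y, z in mm, a list of three; "twist": the turn about the tool's z in rad; "grip": the opening, from 0 (shut) to 1 (fully open). In form: [{"offset": [dx, dy, dz], "twist": twist, "grip": grip}, ...]. A call has 1 to 5 rows; each row is the pose to reach, as a shift and turn from the pose commanded when the call began, along the tool's axes at that moment; what a row does not reach only later rows make up. A row lasts 1/12 s, in which the tool goes at most 41.7 mm and 7.16 degrees, less where a joint would pass 70% of its speed; a pose out of reach is approached as far as the arm can. A call with a gripper value outside its range is refused whole. The fingers move at their own pace and stop on an object; the grip force is fixed at half the most. Time passes only in rows, so rows that repeat a pose let the fingers close. It gives the time, the measured TCP pose, the force and the opening at its end, in the units of the state.
- manip.state(): the state, without advancing time (a new reading comes with each control period).
- manip.grab_frame(name): name is "scene" or "top" or "wrist"; returns the picture (420x560x3 uint8, blue, green, red); there is no depth.
- manip.get_calibration(name): a dict with "fx", "fy", "cx", "cy" (pixels), "k1" (the pictures are not rectified: a ray, as slopes to the right and down, at radius r is drawn at 1 + k1 r^2 times it, then the intrinsics apply), "T" (4x4, takes a point from camera to world coordinates). Camera axes: x right, y down, z forward; pixel columns grow to the right and rows downward; lengths in m; the calibration is good to about 2 mm. A picture is of the moment at which its call begins: read the wrist's pose just before it. get_calibration takes no time and is no camera call; for the wrist camera it gives the pose at the moment of the call.
- manip.job_done(): hands the job in, once; it reports no verdict.
Trained networks look in the newest picture that a camera, given by its name, has taken for a name from the list of things; names that differ only in an ending like _2 or _b are one class to them, and where a whole thing is asked for, a point or a joint stands for the part that bears it (a point fixed in the world has none). Each returns a list of dicts, best first, with "p" (0 to 1); they miss things now and then, are a little off and sometimes report something else, mostly with a low value. They report only what shows in the picture. A call takes as long as a camera call. They do not tell look-alikes from the thing itself.
- manip.boxes_of(query, camera): "xyz" ([x, y, z] in m, in the coordinates of the camera as it stood for that picture, good to about 4 mm: the middle of the surface that is visible of it).
- manip.tip_of(query, camera): "xyz" ([x, y, z] in m, in the coordinates of the camera as it stood for that picture, good to about 4 mm: a listed point, or the origin of a listed thing).
The state is a dict: "time": time; "joint_pos": joint angles; "joint_vel": joint speeds; "joint_efforts": joint torques, N m; "tool_pos": TCP position; "tool_rot": TCP orientation; "contact_force": force on the tool from outside, world axes, zero at the start; "ft_torque": the same for the moment, N m; "gripper_width": opening from 0.0 (shut) to 1.0 (fully open).
Only numpy, scipy, OpenCV 4.12 (cv2) and the standard library are available. Lean on these libraries where they do the work, as an engineer would, in place of code of your own. Each camera call takes 0.05 s, during which the arm holds its last target. There are 200 camera calls.

## Working session

There is one attempt and no reset: what is moved stays moved. The work goes in short steps, Python scripts to look and compute and a tool call to move; the robot and the scene stay as the last step left them, time stands still between calls to the robot, and variables do not carry over. Pictures are saved under pics/ and viewed, about 8 in all and at most 12, crops included, and the job is handed in when it is done.

Besides the shell and the picture viewer there is one more tool, called after "Call:" as name([rows], argument=value, ...), one row to a line, values as JSON. play_rows: Moves the arm, as the interface text tells. Its arguments: {"type":"object","properties":{"increments":{"type":"array"}},"required":["increments"]}

```bash
mkdir -p pics; ls; cat > h.py <<'E'
import numpy as np, cv2
from plant import manip
from scipy.spatial.transform import Rotation as R
def w(cam,p,T=None):
    T=np.array(manip.get_calibration(cam)["T"]) if T is None else T
    return (T@np.append(p,1))[:3]
def pix(cam,p):
    c=manip.get_calibration(cam);T=np.linalg.inv(np.array(c["T"]));q=(T@np.append(p,1))[:3]
    a=q[:2]/q[2];a=a*(1+c["k1"]*(a@a));return [round(c["fx"]*a[0]+c["cx"]),round(c["fy"]*a[1]+c["cy"])]
def rot():
    q=manip.state()["tool_rot"];return R.from_quat([q[1],q[2],q[3],q[0]])
def find(cam,names,f="tip_of"):
    for n in names:
        for d in getattr(manip,f)(n,cam):
            if d["p"]>.2:
                P=w(cam,d["xyz"]);print(cam,n,round(d["p"],2),P.round(4),pix(cam,P))
E
python3 - <<'E'
from h import *
s=manip.state();print(s)
for c in("scene","top"):cv2.imwrite(f"pics/{c}0.png",manip.grab_frame(c))
N=["washer","lid_bar","lid_hinge","handpiece","bob_end","tail_end","cradle"]
for c in("scene","top"):find(c,N)
find("top",["paste_tin","pad_b","compound_brown","flux_tin"])
print(manip.get_calibration("wrist"))
a=cv2.imread("pics/scene0.png")
E
```

```text
pics
{'time': 0.0, 'joint_pos': array([ 1.03997672e+00,  5.33809162e-02,  1.61429100e+00,  1.66595737e-05,
        1.47597657e+00, -1.19024690e-01]), 'joint_vel': array([-0.00091107, -0.00108951,  0.00239184,  0.00202093,  0.00215996,
        0.00155176]), 'joint_efforts': array([-9.32474832e-04, -3.93717992e+01, -3.70159185e+01, -1.92567295e-04,
        7.33432593e-03,  1.28542510e-05]), 'tool_pos': array([0.2500382 , 0.57252019, 0.40344952]), 'tool_rot': array([-3.36003858e-04,  2.04446419e-01,  9.78877217e-01, -9.71482095e-04]), 'contact_force': array([ 0.29351504, -0.0238898 ,  0.02639789]), 'ft_torque': array([ 0.0347343 , -0.05975989, -0.01399593]), 'gripper_width': 1.0023113580077703}
scene washer 0.86 [ 5.688e-01 -1.089e-01 -5.000e-04] [322, 245]
scene lid_bar 0.97 [ 0.4412 -0.08    0.1201] [286, 229]
scene lid_bar 0.34 [0.4865 0.2759 0.004 ] [238, 196]
scene lid_hinge 0.91 [ 0.6493 -0.1313  0.117 ] [347, 212]
scene handpiece 0.8 [ 0.5666 -0.1275  0.1257] [327, 220]
scene bob_end 0.88 [ 0.5347 -0.2293  0.1452] [343, 237]
scene tail_end 0.96 [ 0.5971 -0.0126  0.1416] [311, 194
[... 833 characters left out ...]
 [ 4.369e-01 -4.079e-01  3.000e-04] [402, 227]
top compound_brown 0.58 [ 0.5964  0.1548 -0.0023] [218, 176]
top flux_tin 0.67 [5.873e-01 3.918e-01 4.000e-04] [141, 179]
top flux_tin 0.45 [ 0.439  -0.4066  0.0006] [402, 226]
{'fx': 295.6042876755813, 'fy': 295.6042876755813, 'cx': 277.43834210191955, 'cy': 211.9738862097149, 'k1': -0.05631335445085531, 'T': array([[ 4.00521493e-01,  8.69677246e-01,  2.88520401e-01,
         1.76658241e-01],
       [ 9.16287343e-01, -3.80080251e-01, -1.26319072e-01,
         6.05932310e-01],
       [-1.95915768e-04,  3.14961095e-01, -9.49104562e-01,
         3.73494907e-01],
       [ 0.00000000e+00,  0.00000000e+00,  0.00000000e+00,
         1.00000000e+00]])}
```

```bash
python3 - <<'E'
import cv2,numpy as np
a=cv2.imread("pics/scene0.png");b=cv2.imread("pics/top0.png")
cv2.imwrite("pics/v1.png",cv2.resize(a,(800,600)))
cv2.imwrite("pics/v2.png",cv2.resize(b[120:360,80:400],(800,600),interpolation=cv2.INTER_CUBIC))
E
```

```text
(no output)
```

View pics/v1.png

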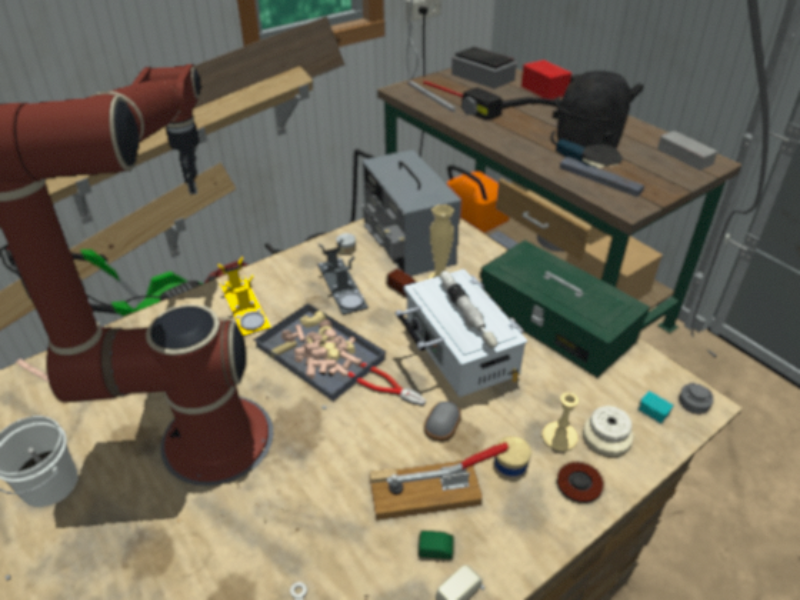

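View pics/v2.png

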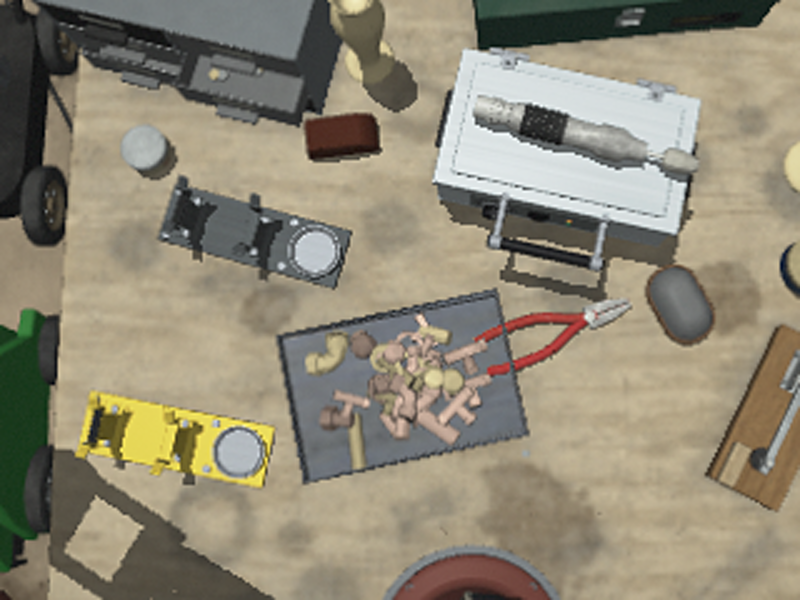

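The first picture shows the handpiece on the washer lid at (327,220), with its bob towards -y. There are two candidates for the cradle:
- **Dark steel**: scene (238,196), top (175,212), with the dish on the -y side.
- **Yellow**: scene (168,210), top (145,293).

The dark one fits the description, and the yellow one is the look-alike named in the task. The enlarged top crop confirms this. I'll move above the dark cradle with the tool turned for a wrist look.

Call:
play_rows([
  {"offset": [-34, -18, 0], "twist": 0, "grip": 1},
  {"offset": [-68, -36, 0], "twist": 0, "grip": 1},
  {"offset": [-102, -54, 0], "twist": 0, "grip": 1},
  {"offset": [-136, -72, 0], "twist": 0, "grip": 1},
  {"offset": [-168, -88, 0], "twist": 0, "grip": 1},
])

```text
time: 1.42
tool_pos: [0.3697, 0.4232, 0.4049]
tool_rot: [0.0, 0.204, 0.979, 0.0]
contact_force: [0.8, 0.9, -0.3]
gripper_width: 0.998
```

Call:
play_rows([
  {"offset": [-34, -18, 0], "twist": 0.12, "grip": 1},
  {"offset": [-68, -36, 0], "twist": 0.24, "grip": 1},
  {"offset": [-102, -54, 0], "twist": 0.36, "grip": 1},
  {"offset": [-136, -72, 0], "twist": 0.48, "grip": 1},
  {"offset": [-168, -88, 0], "twist": 0.6, "grip": 1},
])

```text
time: 1.83
tool_pos: [0.4885, 0.2751, 0.405]
tool_rot: [0.0, 0.487, 0.873, 0.0]
contact_force: [0.4, 0.3, -0.7]
gripper_width: 1.0
```

Call:
play_rows([
  {"offset": [0, 0, 0], "twist": 0.12, "grip": 1},
  {"offset": [0, 0, 0], "twist": 0.24, "grip": 1},
  {"offset": [0, 0, 0], "twist": 0.36, "grip": 1},
  {"offset": [0, 0, 0], "twist": 0.48, "grip": 1},
  {"offset": [0, 0, 0], "twist": 0.6, "grip": 1},
])

```text
time: 2.25
tool_pos: [0.4877, 0.2767, 0.4048]
tool_rot: [0.0, 0.724, 0.69, 0.0]
contact_force: [-0.2, 0.6, 0.1]
gripper_width: 1.0
```

Call:
play_rows([
  {"offset": [0, 0, 0], "twist": 0.12, "grip": 1},
  {"offset": [0, 0, 0], "twist": 0.24, "grip": 1},
  {"offset": [0, 0, 0], "twist": 0.24, "grip": 1},
  {"offset": [0, 0, 0], "twist": 0.24, "grip": 1},
])

```text
time: 2.58
tool_pos: [0.4876, 0.277, 0.4048]
tool_rot: [0.0, 0.798, 0.602, 0.0]
contact_force: [0.0, 0.5, -0.4]
gripper_width: 0.999
```

```bash
python3 - <<'E'
from h import *
s=manip.state();print(s["time"],s["tool_pos"],rot().as_matrix().round(3).tolist(),s["joint_pos"].round(2))
f=manip.grab_frame("wrist");find("wrist",["cradle"])
P=np.array([.4855,.277,0])
for yaw in (-.22,-.28):
  r=R.from_euler("z",yaw)
  for q in [(0,-96,40),(36,95,0),(-36,95,0),(36,-130,0),(-36,-130,0),(0,-27,62),(0,59,62)]:
    p=pix("wrist",P+r.apply(np.array(q)/1000));print(q,p)
    if yaw==-.22: cv2.circle(f,p,3,(0,0,255),1)
    else: cv2.circle(f,p,3,(0,255,0),1)
cv2.imwrite("pics/v3.png",cv2.resize(f,(800,600)))
E
```

```text
2.5833 [0.48761137 0.27695769 0.40475225] [[0.274, 0.962, 0.0], [0.962, -0.274, 0.0], [0.0, 0.0, -1.0]] [ 0.38 -0.1   1.76 -0.    1.48  0.66]
wrist cradle 0.79 [0.2416 0.365  0.001 ] [77, 169]
wrist cradle 0.67 [0.4842 0.2782 0.0024] [274, 181]
(0, -96, 40) [280, 263]
(36, 95, 0) [301, 102]
(-36, 95, 0) [241, 106]
(36, -130, 0) [306, 269]
(-36, -130, 0) [256, 272]
(0, -27, 62) [277, 217]
(0, 59, 62) [272, 138]
(0, -96, 40) [275, 263]
(36, 95, 0) [306, 104]
(-36, 95, 0) [245, 104]
(36, -130, 0) [301, 271]
(-36, -130, 0) [250, 271]
(0, -27, 62) [275, 217]
(0, 59, 62) [275, 138]
```

View pics/v3.png

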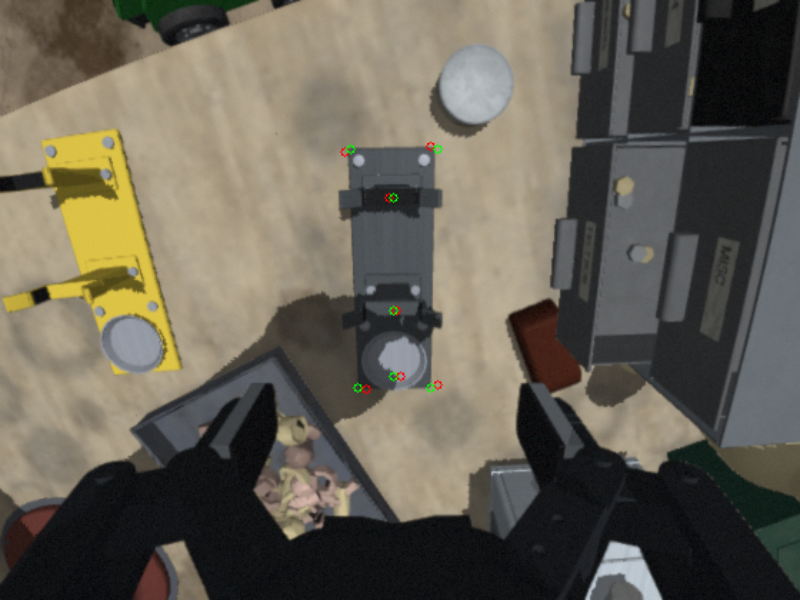

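The wrist view shows the dark cradle at about (390,260) in the enlarged frame. The predicted corners for yaw -0.28 at (0.485,0.277) fall on the real ones, with the dish at the bottom. The yellow look-alike is at (110,250). Next I'll go over the handpiece.

Call:
play_rows([
  {"offset": [-36, 18, 0], "twist": 0, "grip": 1},
  {"offset": [-72, 36, 0], "twist": 0, "grip": 1},
  {"offset": [-108, 55, 0], "twist": 0, "grip": 1},
  {"offset": [-144, 73, 0], "twist": 0, "grip": 1},
  {"offset": [-178, 91, 0], "twist": 0, "grip": 1},
])

```text
time: 3.1
tool_pos: [0.5256, 0.0789, 0.4049]
tool_rot: [0.0, 0.798, 0.602, 0.0]
contact_force: [-0.3, 0.5, -0.2]
gripper_width: 0.997
```

Call:
play_rows([
  {"offset": [-36, 18, 0], "twist": 0, "grip": 1},
  {"offset": [-72, 36, 0], "twist": 0, "grip": 1},
  {"offset": [-108, 55, 0], "twist": 0, "grip": 1},
  {"offset": [-144, 73, 0], "twist": 0, "grip": 1},
  {"offset": [-174, 91, 0], "twist": 0, "grip": 1},
])

```text
time: 3.52
tool_pos: [0.5647, -0.1143, 0.4049]
tool_rot: [0.0, 0.799, 0.601, -0.0]
contact_force: [-0.1, -0.7, 0.2]
gripper_width: 0.997
```

Call:
play_rows([
  {"offset": [0, 0, 0], "twist": 0, "grip": 1},
  {"offset": [0, 0, 0], "twist": 0, "grip": 1},
])

```text
time: 3.68
tool_pos: [0.565, -0.1133, 0.4045]
tool_rot: [-0.0, 0.8, 0.6, -0.0]
contact_force: [0.3, 0.5, -0.6]
gripper_width: 0.997
```

```bash
python3 - <<'E'
from h import *
s=manip.state();print(s["time"],s["tool_pos"],rot().as_matrix().round(3).tolist())
f=manip.grab_frame("wrist");find("wrist",["handpiece","bob_end","tail_end","lid_bar","lid_hinge"])
r=R.from_euler("z",-.286);b=np.array([.5639,-.1203,.1225])-r.apply([0,.005,0])
for y in (-126,-85,-48,-10,14,88,126):
  for x in (-15,15):
    cv2.circle(f,pix("wrist",b+r.apply([x/1000,y/1000,.019])),2,(0,0,255),1)
cv2.imwrite("pics/v4.png",cv2.resize(f,(800,600)))
E
```

```text
3.6833 [ 0.56496775 -0.11331005  0.40452457] [[0.279, 0.96, -0.0], [0.96, -0.279, 0.001], [0.0, -0.001, -1.0]]
wrist handpiece 0.77 [ 0.5679 -0.1248  0.1199] [285, 222]
wrist bob_end 0.92 [ 0.5422 -0.2262  0.1445] [288, 334]
wrist tail_end 0.79 [ 0.5958 -0.0108  0.1426] [280, 82]
wrist lid_bar 0.86 [ 0.4434 -0.0757  0.116 ] [141, 208]
wrist lid_bar 0.65 [ 0.3951 -0.2447 -0.0041] [193, 296]
wrist lid_hinge 0.77 [ 0.6505 -0.1212  0.1118] [370, 193]
wrist lid_hinge 0.37 [ 0.5642 -0.1232  0.1244] [280, 224]
```

View pics/v4.png

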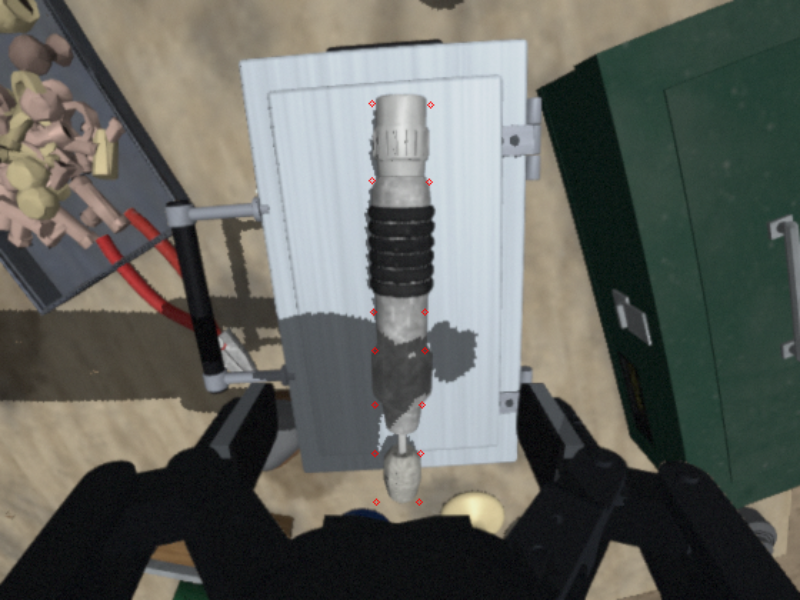

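The wrist view shows the handpiece parallel to the tool's x axis at column 402. Its sleeve is at about (402,312), the bob at (403,480) and the tail at (402,100), and the bar is at (205,300). The fit is about 2–3 mm off in tool y. I'll descend and grip.

Call:
play_rows([
  {"offset": [1, 1, 20], "twist": 0, "grip": 1},
  {"offset": [2, 3, 45], "twist": 0, "grip": 1},
  {"offset": [2, 3, 70], "twist": 0, "grip": 1},
  {"offset": [2, 3, 90], "twist": 0, "grip": 1},
  {"offset": [2, 3, 102], "twist": 0, "grip": 1},
])

```text
time: 4.4
tool_pos: [0.5675, -0.1093, 0.2998]
tool_rot: [-0.002, 0.799, 0.602, -0.001]
contact_force: [-0.7, 0.7, -0.5]
gripper_width: 0.993
```

Call:
play_rows([
  {"offset": [0, 0, 0], "twist": 0, "grip": 0.6},
  {"offset": [0, 0, 0], "twist": 0, "grip": 0.45},
  {"offset": [0, 0, 0], "twist": 0, "grip": 0.3},
  {"offset": [0, 0, 0], "twist": 0, "grip": 0.1},
  {"offset": [0, 0, 0], "twist": 0, "grip": 0},
])

```text
time: 4.82
tool_pos: [0.5688, -0.1107, 0.3052]
tool_rot: [0.001, 0.799, 0.601, 0.001]
contact_force: [0.6, -0.2, -0.3]
gripper_width: 0.332
```

Call:
play_rows([
  {"offset": [0, 0, 0], "twist": 0, "grip": 0},
  {"offset": [0, 0, 0], "twist": 0, "grip": 0},
  {"offset": [0, 0, 0], "twist": 0, "grip": 0},
  {"offset": [0, 0, 0], "twist": 0, "grip": 0},
  {"offset": [0, 0, 0], "twist": 0, "grip": 0},
])

```text
time: 5.23
tool_pos: [0.5688, -0.1107, 0.3051]
tool_rot: [0.001, 0.799, 0.601, 0.001]
contact_force: [-2.8, 1.4, 5.4]
gripper_width: 0.327
```

Call:
play_rows([
  {"offset": [0, 0, -8], "twist": 0, "grip": 0},
  {"offset": [0, 0, -20], "twist": 0, "grip": 0},
  {"offset": [0, 0, -35], "twist": 0, "grip": 0},
  {"offset": [0, 0, -50], "twist": 0, "grip": 0},
  {"offset": [0, 0, -60], "twist": 0, "grip": 0},
])

```text
time: 5.65
tool_pos: [0.5685, -0.1107, 0.3649]
tool_rot: [0.001, 0.799, 0.601, 0.001]
contact_force: [0.9, 0.0, -3.0]
gripper_width: 0.331
```

Call:
play_rows([
  {"offset": [0, 0, -10], "twist": 0, "grip": 0},
  {"offset": [0, 0, -10], "twist": 0, "grip": 0},
  {"offset": [0, 0, -10], "twist": 0, "grip": 0},
])

```text
time: 5.9
tool_pos: [0.5684, -0.1106, 0.3733]
tool_rot: [0.0, 0.799, 0.601, 0.0]
contact_force: [-0.2, 0.1, -4.2]
gripper_width: 0.331
```

```bash
python3 - <<'E'
from h import *
s=manip.state();print(s["time"],s["tool_pos"],rot().as_matrix().round(3).tolist(),s["contact_force"],s["ft_torque"])
f=manip.grab_frame("wrist");find("wrist",["handpiece","bob_end","tail_end","lid_bar","lid_hinge"])
m=rot().as_matrix();g=s["tool_pos"]+m@[0,0,.155]
for t in (-140,-119,-24,0,74,112):cv2.circle(f,pix("wrist",g+m@[t/1000,0,-.005+.005]),2,(0,0,255),1)
cv2.imwrite("pics/v5.png",cv2.resize(f,(800,600)))
E
```

```text
5.9 [ 0.56836291 -0.11064109  0.3732805 ] [[0.277, 0.961, 0.001], [0.961, -0.277, -0.0], [-0.0, 0.001, -1.0]] [-0.19638629  0.09557376 -4.20372287] [ 0.05513655  0.01727931 -0.00054161]
wrist handpiece 0.57 [ 0.5657 -0.1261  0.1857] [281, 285]
wrist tail_end 0.66 [ 0.596  -0.0138  0.2073] [278, 67]
wrist lid_bar 0.86 [ 0.4425 -0.0765  0.114 ] [121, 222]
wrist lid_hinge 0.7 [ 0.647  -0.1255  0.1109] [375, 210]
```

View pics/v5.png

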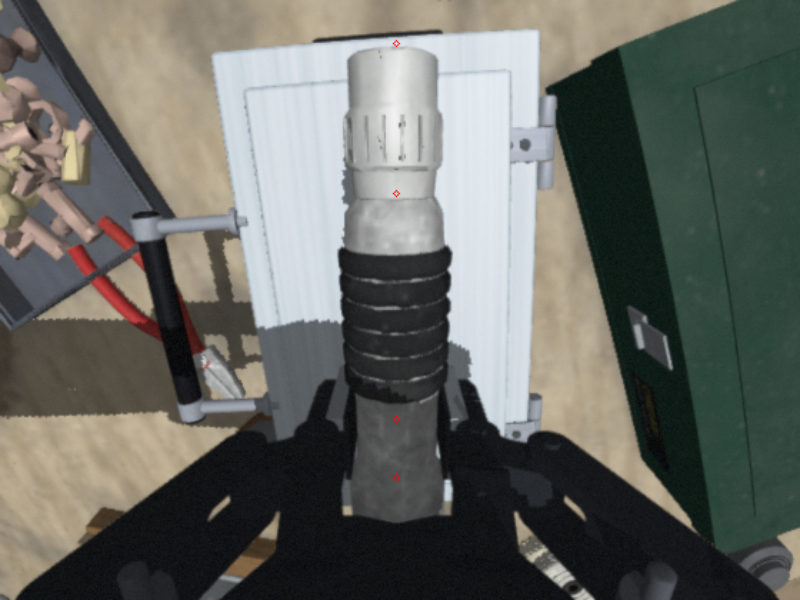

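The handpiece is held level and straight along tool x, with the collar end towards the bottom and the tail end at (396,48), and it weighs about 4.2 N. I'll carry it over the cradle.

Call:
play_rows([
  {"offset": [15, -12, 0], "twist": 0, "grip": 0},
  {"offset": [37, -29, 0], "twist": 0, "grip": 0},
  {"offset": [61, -47, 0], "twist": 0, "grip": 0},
  {"offset": [86, -66, 0], "twist": 0, "grip": 0},
  {"offset": [110, -85, 0], "twist": 0, "grip": 0},
])

```text
time: 6.62
tool_pos: [0.5165, 0.0197, 0.3723]
tool_rot: [-0.0, 0.799, 0.601, -0.0]
contact_force: [-0.2, 0.8, -4.0]
gripper_width: 0.33
```

Call:
play_rows([
  {"offset": [25, -12, 0], "twist": 0, "grip": 0},
  {"offset": [50, -24, 0], "twist": 0, "grip": 0},
  {"offset": [75, -36, 0], "twist": 0, "grip": 0},
  {"offset": [100, -48, 0], "twist": 0, "grip": 0},
  {"offset": [125, -60, 0], "twist": 0, "grip": 0},
])

```text
time: 7.03
tool_pos: [0.4936, 0.1567, 0.3725]
tool_rot: [-0.0, 0.799, 0.601, -0.0]
contact_force: [0.7, 0.2, -4.5]
gripper_width: 0.331
```

Call:
play_rows([
  {"offset": [27, -10, 0], "twist": 0, "grip": 0},
  {"offset": [54, -20, 0], "twist": 0, "grip": 0},
  {"offset": [81, -29, 0], "twist": 0, "grip": 0},
  {"offset": [108, -37, 0], "twist": 0, "grip": 0},
  {"offset": [128, -43, 0], "twist": 0, "grip": 0},
])

```text
time: 7.45
tool_pos: [0.4878, 0.2923, 0.3723]
tool_rot: [-0.0, 0.799, 0.602, -0.0]
contact_force: [0.1, -0.9, -4.2]
gripper_width: 0.328
```

Call:
play_rows([
  {"offset": [0, 0, 10], "twist": 0, "grip": 0},
  {"offset": [0, 0, 30], "twist": 0, "grip": 0},
  {"offset": [0, 0, 50], "twist": 0, "grip": 0},
  {"offset": [0, 0, 60], "twist": 0, "grip": 0},
  {"offset": [0, 0, 60], "twist": 0, "grip": 0},
])

```text
time: 7.87
tool_pos: [0.4872, 0.2894, 0.3085]
tool_rot: [-0.001, 0.799, 0.601, -0.004]
contact_force: [-0.0, -0.3, -4.0]
gripper_width: 0.336
```

```bash
python3 - <<'E'
from h import *
s=manip.state();print(s["time"],s["tool_pos"],rot().as_matrix().round(3).tolist(),s["contact_force"],s["ft_torque"])
m=rot().as_matrix();print("to go",(m.T@(np.array([.488,.2905,.2445])-s["tool_pos"])*1000).round(1))
f=manip.grab_frame("wrist");find("wrist",["handpiece","bob_end","tail_end","cradle"])
cv2.imwrite("pics/v6.png",cv2.resize(f,(800,600)))
t=manip.grab_frame("top");find("top",["handpiece","bob_end","tail_end","cradle"])
E
```

```text
7.8667 [0.48717182 0.28936957 0.30852136] [[0.278, 0.961, -0.007], [0.961, -0.278, -0.003], [-0.005, -0.006, -1.0]] [-0.04216575 -0.34589995 -3.96688506] [-0.07401315 -0.02222956  0.00325368]
to go [ 1.6  0.8 64. ]
wrist handpiece 0.84 [0.4884 0.2739 0.1282] [284, 286]
wrist tail_end 0.97 [0.516  0.3847 0.1502] [275, 74]
wrist cradle 0.73 [0.2457 0.3662 0.0053] [26, 198]
top handpiece 0.77 [0.4809 0.2768 0.1272] [166, 205]
top bob_end 0.69 [0.4519 0.1739 0.1502] [203, 214]
top tail_end 0.25 [0.4838 0.2792 0.004 ] [175, 211]
top cradle 0.91 [0.4826 0.2798 0.0007] [175, 212]
```

View pics/v6.png

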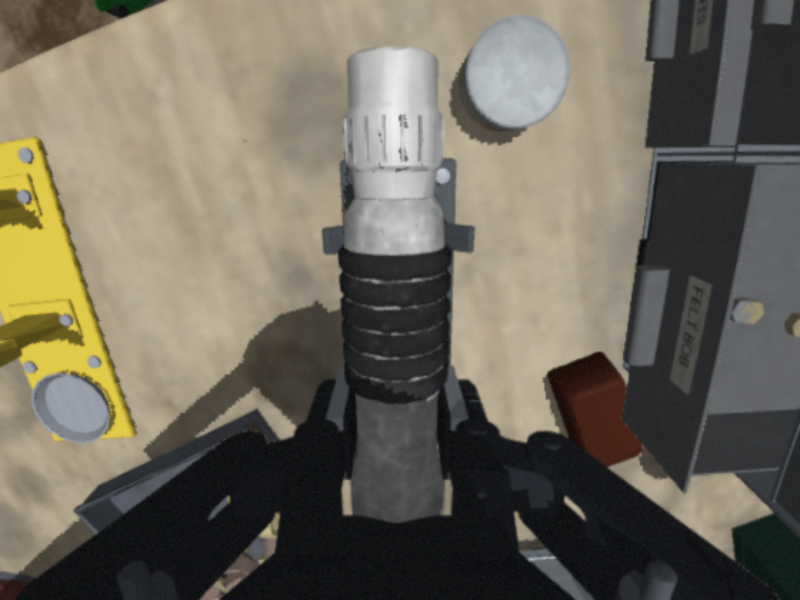

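The view shows the rear saddle's horns at (323..475,238), centred 3 px right of the held tail, so I need about +1 mm in tool y. I'll lower it.

Call:
play_rows([
  {"offset": [1, 1, 10], "twist": 0, "grip": 0},
  {"offset": [2, 1, 22], "twist": 0, "grip": 0},
  {"offset": [2, 1, 34], "twist": 0, "grip": 0},
  {"offset": [2, 1, 46], "twist": 0, "grip": 0},
  {"offset": [2, 1, 56], "twist": 0, "grip": 0},
])

```text
time: 8.78
tool_pos: [0.4892, 0.2917, 0.2539]
tool_rot: [-0.0, 0.799, 0.601, -0.002]
contact_force: [-0.2, 0.3, -3.7]
gripper_width: 0.33
```

Call:
play_rows([
  {"offset": [0, 0, 1], "twist": 0, "grip": 0},
  {"offset": [0, 0, 2], "twist": 0, "grip": 0},
  {"offset": [0, 0, 3], "twist": 0, "grip": 0},
  {"offset": [0, 0, 3], "twist": 0, "grip": 0},
  {"offset": [0, 0, 3], "twist": 0, "grip": 0},
])

```text
time: 9.2
tool_pos: [0.4902, 0.2921, 0.2546]
tool_rot: [0.0, 0.799, 0.601, 0.001]
contact_force: [0.6, 0.5, -3.7]
gripper_width: 0.328
```

Call:
play_rows([
  {"offset": [0, 0, 2], "twist": 0, "grip": 0},
  {"offset": [0, 0, 4], "twist": 0, "grip": 0},
  {"offset": [0, 0, 6], "twist": 0, "grip": 0},
  {"offset": [0, 0, 7], "twist": 0, "grip": 0},
  {"offset": [0, 0, 7], "twist": 0, "grip": 0},
])

```text
time: 9.62
tool_pos: [0.4897, 0.2919, 0.2462]
tool_rot: [-0.0, 0.799, 0.601, -0.0]
contact_force: [0.6, 0.7, -3.8]
gripper_width: 0.324
```

Call:
play_rows([
  {"offset": [0, 0, 1], "twist": 0, "grip": 0},
  {"offset": [0, 0, 2], "twist": 0, "grip": 0},
  {"offset": [0, 0, 2], "twist": 0, "grip": 0},
  {"offset": [0, 0, 2], "twist": 0, "grip": 0},
])

```text
time: 9.95
tool_pos: [0.4899, 0.292, 0.2448]
tool_rot: [0.0, 0.799, 0.601, 0.0]
contact_force: [0.9, 0.6, -4.3]
gripper_width: 0.329
```

Call:
play_rows([
  {"offset": [0, 0, 1], "twist": 0, "grip": 0},
  {"offset": [0, 0, 2], "twist": 0, "grip": 0},
  {"offset": [0, 0, 2], "twist": 0, "grip": 0},
  {"offset": [0, 0, 2], "twist": 0, "grip": 0},
])

```text
time: 10.28
tool_pos: [0.4901, 0.2921, 0.2447]
tool_rot: [0.0, 0.799, 0.601, -0.0]
contact_force: [-5.1, -2.3, 6.9]
gripper_width: 0.333
```

```bash
python3 - <<'E'
from h import *
s=manip.state();print(s["time"],s["tool_pos"],s["contact_force"],s["ft_torque"])
f=manip.grab_frame("wrist");find("wrist",["handpiece","tail_end","bob_end"])
a=manip.grab_frame("scene");find("scene",["handpiece","tail_end","bob_end"])
v=np.hstack([cv2.resize(f,(520,390)),cv2.resize(a[150:225,200:270],(280,300))[:,:].repeat(1,0) if 0 else cv2.resize(a[140:235,204:272],(280,390),interpolation=cv2.INTER_CUBIC)])
cv2.imwrite("pics/v7.png",v)
E
```

```text
10.2833 [0.49009439 0.2920879  0.24467422] [-5.14785128 -2.28086017  6.90459311] [-0.41343331  0.8564173  -0.05137962]
wrist handpiece 0.73 [0.488  0.2771 0.0613] [280, 286]
wrist tail_end 0.88 [0.5186 0.3852 0.0786] [280, 76]
wrist tail_end 0.58 [ 0.5825  0.3972 -0.0029] [367, 45]
scene handpiece 0.68 [0.4915 0.2755 0.0646] [238, 183]
scene tail_end 0.84 [0.5184 0.3843 0.0811] [228, 164]
scene bob_end 0.78 [0.4573 0.1742 0.0849] [245, 196]
```

View pics/v7.png

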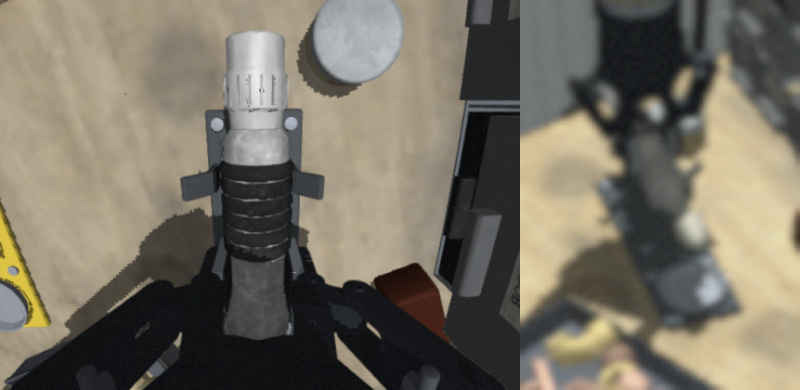

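The view shows the tail resting in the rear saddle at (255,185), and the height matches the seated value (62 mm). The handpiece sits about 3 mm to the +tool-y side, and the side force agrees. I'll ease it over before letting go.

Call:
play_rows([
  {"offset": [0, -1, -2], "twist": 0, "grip": 0},
  {"offset": [0, -2, -2], "twist": 0, "grip": 0},
  {"offset": [0, -3, -2], "twist": 0, "grip": 0},
  {"offset": [0, -3, -1], "twist": 0, "grip": 0},
  {"offset": [0, -3, 0], "twist": 0, "grip": 0},
])

```text
time: 11.1
tool_pos: [0.4873, 0.2929, 0.2447]
tool_rot: [0.0, 0.799, 0.601, -0.0]
contact_force: [-7.0, -4.2, 15.6]
gripper_width: 0.329
```

Call:
play_rows([
  {"offset": [0, 0, 0], "twist": 0, "grip": 0},
  {"offset": [0, 0, 0], "twist": 0, "grip": 0},
  {"offset": [0, 0, 0], "twist": 0, "grip": 0},
])

```text
time: 11.35
tool_pos: [0.4873, 0.2929, 0.2447]
tool_rot: [0.0, 0.799, 0.601, -0.0]
contact_force: [-4.8, -3.1, 8.7]
gripper_width: 0.33
```

Call:
play_rows([
  {"offset": [0, 0, 0], "twist": 0, "grip": 0.38},
  {"offset": [0, 0, 0], "twist": 0, "grip": 0.45},
  {"offset": [0, 0, 0], "twist": 0, "grip": 0.6},
  {"offset": [0, 0, 0], "twist": 0, "grip": 0.8},
  {"offset": [0, 0, 0], "twist": 0, "grip": 0.8},
])

```text
time: 11.77
tool_pos: [0.487, 0.2928, 0.2425]
tool_rot: [-0.0, 0.799, 0.601, -0.0]
contact_force: [-0.7, 0.5, -0.5]
gripper_width: 0.798
```

Call:
play_rows([
  {"offset": [0, 0, 0], "twist": 0, "grip": 0.8},
  {"offset": [0, 0, -10], "twist": 0, "grip": 0.8},
  {"offset": [0, 0, -40], "twist": 0, "grip": 0.8},
  {"offset": [0, 0, -75], "twist": 0, "grip": 0.8},
  {"offset": [0, 0, -110], "twist": 0, "grip": 0.8},
])

```text
time: 12.18
tool_pos: [0.4866, 0.2926, 0.3538]
tool_rot: [-0.0, 0.799, 0.601, -0.001]
contact_force: [1.0, 0.1, 0.2]
gripper_width: 0.804
```

Call:
play_rows([
  {"offset": [0, 0, -20], "twist": 0, "grip": 0.8},
  {"offset": [0, 0, -45], "twist": 0, "grip": 0.8},
  {"offset": [0, 0, -45], "twist": 0, "grip": 0.8},
  {"offset": [0, 0, -45], "twist": 0, "grip": 0.8},
])

```text
time: 12.52
tool_pos: [0.4873, 0.2929, 0.4006]
tool_rot: [0.001, 0.799, 0.601, 0.002]
contact_force: [0.3, -0.7, 0.1]
gripper_width: 0.802
```

```bash
python3 - <<'E'
from h import *
s=manip.state();print(s["time"],s["tool_pos"],s["contact_force"],rot().as_matrix().round(3).tolist())
f=manip.grab_frame("wrist");find("wrist",["handpiece","tail_end","bob_end"])
cv2.imwrite("pics/v8.png",cv2.resize(f,(800,600)))
E
```

```text
12.5167 [0.48727731 0.29291428 0.40064149] [ 0.31562913 -0.65976333  0.06515542] [[0.277, 0.961, 0.005], [0.961, -0.277, 0.002], [0.003, 0.004, -1.0]]
wrist handpiece 0.68 [0.4823 0.2758 0.0573] [278, 209]
wrist handpiece 0.39 [0.5149 0.3862 0.0752] [279, 96]
wrist tail_end 0.79 [0.514  0.3874 0.0772] [278, 95]
wrist bob_end 0.76 [0.453  0.1768 0.0758] [278, 299]
```

View pics/v8.png

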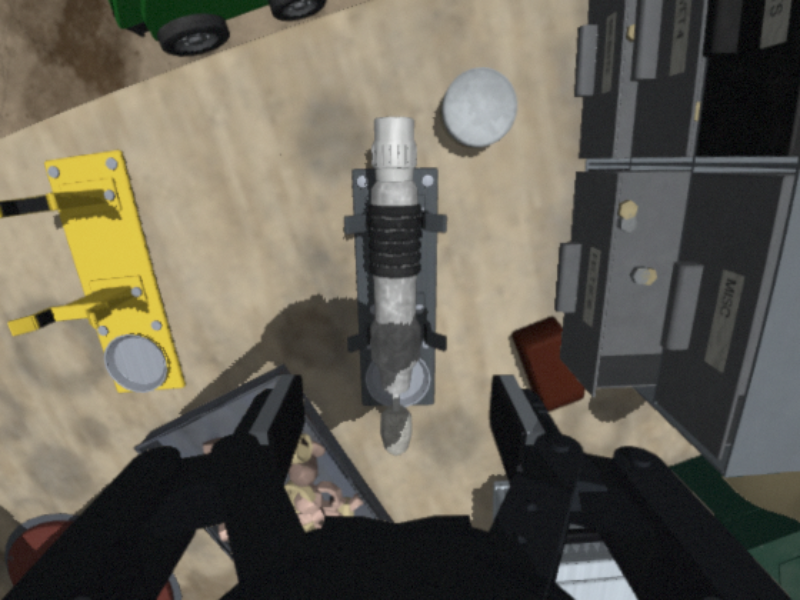

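The handpiece is seated. Its tail lies in both saddles, centred at column 396 with the horns at 345..447, and the bob is beyond the dish end at (397,430), as expected from parallax. The network's end points agree with the seated pose to about 3 mm. Next is the bar.

Call:
play_rows([
  {"offset": [-37, 6, 0], "twist": -0.01, "grip": 0.8},
  {"offset": [-74, 12, 0], "twist": -0.02, "grip": 0.7},
  {"offset": [-111, 18, 0], "twist": -0.03, "grip": 0.6},
  {"offset": [-148, 24, 0], "twist": -0.04, "grip": 0.5},
  {"offset": [-185, 29, 0], "twist": -0.056, "grip": 0.44},
])

```text
time: 13.13
tool_pos: [0.4628, 0.1056, 0.3961]
tool_rot: [-0.001, 0.782, 0.624, -0.001]
contact_force: [0.4, -0.3, -0.2]
gripper_width: 0.445
```

```bash
python3 - <<'E'
from h import *
s=manip.state();m=rot().as_matrix();print(s["tool_pos"],m.round(3).tolist(),(m.T@(np.array([.441,-.079,.36])-s["tool_pos"])*1000).round(1))
E
```

```text
[0.46276762 0.10555011 0.39606145] [[0.222, 0.975, -0.003], [0.975, -0.222, -0.0], [-0.001, -0.002, -1.0]] [-184.7   19.8   36.2]
```

Call:
play_rows([
  {"offset": [-37, 4, 7], "twist": 0, "grip": 0.44},
  {"offset": [-74, 8, 14], "twist": 0, "grip": 0.44},
  {"offset": [-111, 12, 21], "twist": 0, "grip": 0.44},
  {"offset": [-148, 16, 28], "twist": 0, "grip": 0.44},
  {"offset": [-185, 20, 35], "twist": 0, "grip": 0.44},
])

```text
time: 13.55
tool_pos: [0.4408, -0.0793, 0.3611]
tool_rot: [-0.001, 0.782, 0.623, -0.0]
contact_force: [0.6, 0.2, -0.5]
gripper_width: 0.442
```

Call:
play_rows([
  {"offset": [0, 0, 0], "twist": 0, "grip": 0.44},
  {"offset": [0, 0, 0], "twist": 0, "grip": 0.44},
])

```text
time: 13.72
tool_pos: [0.4411, -0.0792, 0.3609]
tool_rot: [-0.002, 0.783, 0.622, -0.001]
contact_force: [-0.0, 1.0, 0.4]
gripper_width: 0.436
```

```bash
python3 - <<'E'
from h import *
s=manip.state();m=rot().as_matrix();print(s["tool_pos"],m.round(3).tolist())
f=manip.grab_frame("wrist");find("wrist",["lid_bar","lid_hinge"])
r=R.from_euler("z",-.225);b=np.array([.441,-.079,.1155])
for y in (-65,-40,0,40,65):
  for x in (-7,7): cv2.circle(f,pix("wrist",b+r.apply([x/1000,y/1000,0])),2,(0,0,255),-1)
print(m.T@(b-s["tool_pos"]))
cv2.imwrite("pics/v9.png",cv2.resize(f,(800,600)))
E
```

```text
[ 0.44109812 -0.07921256  0.36088048] [[0.227, 0.974, -0.003], [0.974, -0.227, 0.002], [0.001, -0.003, -1.0]]
wrist lid_hinge 0.92 [ 0.6534 -0.1236  0.114 ] [540, 222]
[-1.31433358e-05  6.98439910e-04  2.45379599e-01]
```

View pics/v9.png

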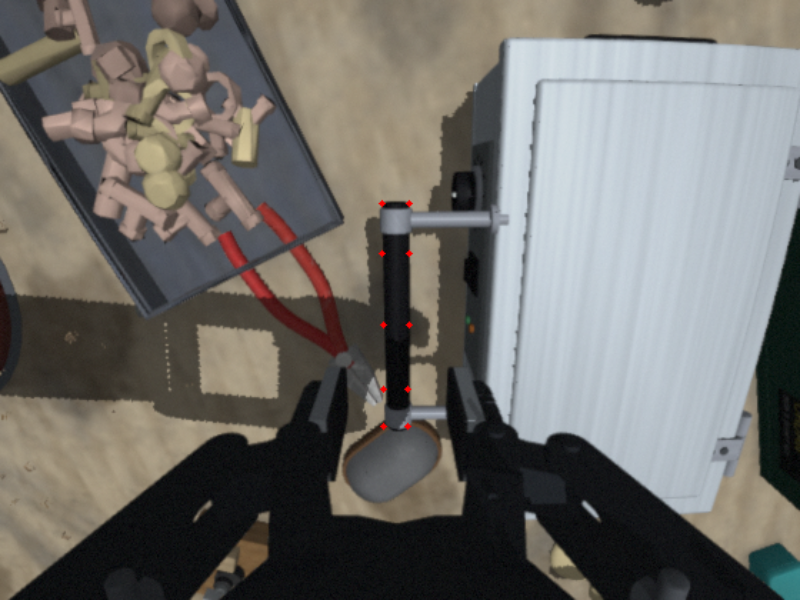

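The predicted bar outline falls right on the black bar, columns 383..409 and rows 204..428, directly under the tool. I'll descend and close.

Call:
play_rows([
  {"offset": [0, 1, 20], "twist": 0, "grip": 0.44},
  {"offset": [0, 1, 40], "twist": 0, "grip": 0.44},
  {"offset": [0, 1, 60], "twist": 0, "grip": 0.44},
  {"offset": [0, 1, 80], "twist": 0, "grip": 0.44},
  {"offset": [0, 1, 91], "twist": 0, "grip": 0.44},
])

```text
time: 14.28
tool_pos: [0.4423, -0.0763, 0.2694]
tool_rot: [-0.001, 0.781, 0.624, -0.001]
contact_force: [0.1, 0.8, -1.6]
gripper_width: 0.436
```

Call:
play_rows([
  {"offset": [0, 0, 0], "twist": 0, "grip": 0.3},
  {"offset": [0, 0, 0], "twist": 0, "grip": 0.2},
  {"offset": [0, 0, 0], "twist": 0, "grip": 0},
  {"offset": [0, 0, 0], "twist": 0, "grip": 0},
  {"offset": [0, 0, 0], "twist": 0, "grip": 0},
])

```text
time: 14.7
tool_pos: [0.4419, -0.0771, 0.2718]
tool_rot: [-0.003, 0.782, 0.624, -0.001]
contact_force: [-7.3, 3.8, -0.3]
gripper_width: 0.142
```

Call:
play_rows([
  {"offset": [0, 0, 0], "twist": 0, "grip": 0},
  {"offset": [0, 0, 0], "twist": 0, "grip": 0},
])

```text
time: 14.87
tool_pos: [0.4418, -0.0771, 0.2718]
tool_rot: [-0.003, 0.782, 0.624, -0.001]
contact_force: [-7.9, 4.0, 0.3]
gripper_width: 0.144
```

```bash
python3 - <<'E'
from h import *
s=manip.state();m=rot().as_matrix();print(s["tool_pos"],m.round(3).tolist(),s["contact_force"],s["gripper_width"])
A=.2135
for d in range(3,61,3):
  a=np.radians(d);print(d,"y",round(A*(1-np.cos(a))*1000),"z",-round(A*np.sin(a)*1000),end="; ")
E
```

```text
[ 0.44184041 -0.07713695  0.27180472] [[0.222, 0.975, -0.005], [0.975, -0.222, 0.003], [0.001, -0.006, -1.0]] [-7.90873862  4.01665488  0.346701  ] 0.14398773158357314
3 y 0 z -11; 6 y 1 z -22; 9 y 3 z -33; 12 y 5 z -44; 15 y 7 z -55; 18 y 10 z -66; 21 y 14 z -77; 24 y 18 z -87; 27 y 23 z -97; 30 y 29 z -107; 33 y 34 z -116; 36 y 41 z -125; 39 y 48 z -134; 42 y 55 z -143; 45 y 63 z -151; 48 y 71 z -159; 51 y 79 z -166; 54 y 88 z -173; 57 y 97 z -179; 60 y 107 z -185;
```

Call:
play_rows([
  {"offset": [0, 0, -11], "twist": 0, "grip": 0},
  {"offset": [0, 1, -22], "twist": 0, "grip": 0},
  {"offset": [0, 3, -33], "twist": 0, "grip": 0},
  {"offset": [0, 5, -44], "twist": 0, "grip": 0},
  {"offset": [0, 7, -55], "twist": 0, "grip": 0},
])

```text
time: 15.28
tool_pos: [0.4488, -0.0788, 0.3275]
tool_rot: [-0.003, 0.782, 0.623, -0.001]
contact_force: [-1.8, 4.2, -5.1]
gripper_width: 0.136
```

Call:
play_rows([
  {"offset": [0, 0, 0], "twist": 0, "grip": 0},
  {"offset": [0, 0, 0], "twist": 0, "grip": 0},
])

```text
time: 15.45
tool_pos: [0.449, -0.0788, 0.3287]
tool_rot: [-0.002, 0.782, 0.624, -0.001]
contact_force: [-9.3, 5.8, -0.5]
gripper_width: 0.14
```

```bash
python3 - <<'E'
from h import *
s=manip.state();m=rot().as_matrix();print(s["tool_pos"],s["contact_force"],m.T@s["contact_force"],s["ft_torque"],s["gripper_width"])
manip.grab_frame("scene");find("scene",["lid_bar","lid_hinge"])
E
```

```text
[ 0.44901879 -0.07884399  0.32866813] [-9.26481536  5.80848829 -0.46419463] [  3.60076733 -10.32295298   0.5117938 ] [0.88404148 1.36571595 0.00962617] 0.1399135636173022
scene lid_bar 0.92 [ 0.4483 -0.0864  0.1731] [290, 216]
scene lid_hinge 0.96 [ 0.6507 -0.133   0.1163] [348, 212]
scene lid_hinge 0.47 [0.4524 0.1775 0.0882] [244, 195]
```

The lid is following, with the bar 57 mm up. There is a mild radial force, so I'll trim 1–2 mm forward and continue along the arc.

Call:
play_rows([
  {"offset": [0, 1, -11], "twist": 0, "grip": 0},
  {"offset": [0, 5, -22], "twist": 0, "grip": 0},
  {"offset": [0, 9, -32], "twist": 0, "grip": 0},
  {"offset": [0, 14, -42], "twist": 0, "grip": 0},
  {"offset": [0, 20, -52], "twist": 0, "grip": 0},
])

```text
time: 16.02
tool_pos: [0.4692, -0.0834, 0.381]
tool_rot: [-0.001, 0.782, 0.623, 0.001]
contact_force: [-2.6, 6.1, -3.2]
gripper_width: 0.14
```

Call:
play_rows([
  {"offset": [0, 5, -9], "twist": 0, "grip": 0},
  {"offset": [0, 12, -18], "twist": 0, "grip": 0},
  {"offset": [0, 19, -27], "twist": 0, "grip": 0},
  {"offset": [0, 26, -36], "twist": 0, "grip": 0},
  {"offset": [0, 34, -44], "twist": 0, "grip": 0},
])

```text
time: 16.43
tool_pos: [0.502, -0.0907, 0.4258]
tool_rot: [-0.002, 0.782, 0.624, 0.0]
contact_force: [-8.6, 6.9, 5.5]
gripper_width: 0.137
```

```bash
python3 - <<'E'
from h import *
s=manip.state();m=rot().as_matrix();print(s["tool_pos"],m.T@s["contact_force"],s["ft_torque"],s["gripper_width"],s["joint_pos"].round(2))
manip.grab_frame("scene");find("scene",["lid_bar","lid_hinge"])
E
```

```text
[ 0.50200034 -0.09072288  0.42584375] [ 4.83453274 -9.95059188 -5.42899803] [1.34076905 1.68176031 0.02404721] 0.1365952395415841 [-0.33 -0.24  1.85  0.    1.53 -0.1 ]
scene lid_bar 0.98 [ 0.5022 -0.0957  0.2685] [307, 186]
scene lid_hinge 0.56 [ 0.6525 -0.1275  0.1159] [347, 211]
```

Call:
play_rows([
  {"offset": [0, 8, -7], "twist": 0, "grip": 0},
  {"offset": [0, 16, -14], "twist": 0, "grip": 0},
  {"offset": [0, 25, -21], "twist": 0, "grip": 0},
  {"offset": [0, 34, -27], "twist": 0, "grip": 0},
  {"offset": [0, 43, -32], "twist": 0, "grip": 0},
])

```text
time: 17.0
tool_pos: [0.5439, -0.1001, 0.4611]
tool_rot: [-0.001, 0.782, 0.624, 0.001]
contact_force: [-9.4, 8.4, 11.4]
gripper_width: 0.136
```

Call:
play_rows([
  {"offset": [0, 0, 0], "twist": 0, "grip": 0},
  {"offset": [0, 0, 0], "twist": 0, "grip": 0},
  {"offset": [0, 0, 0], "twist": 0, "grip": 0},
])

```text
time: 17.25
tool_pos: [0.5441, -0.1001, 0.4616]
tool_rot: [0.0, 0.782, 0.624, 0.002]
contact_force: [-7.1, 9.2, 10.2]
gripper_width: 0.135
```

```bash
python3 - <<'E'
from h import *
s=manip.state();m=rot().as_matrix();print(s["tool_pos"],m.T@s["contact_force"],s["ft_torque"],s["gripper_width"])
g=s["tool_pos"]+m@[0,0,.155];d=np.array([.65,-.1267,.114])-g;print("angle",np.degrees(np.arctan2(-d[2],d[0]*.975-d[1]*.222)),np.hypot(d[2],d[0]*.975-d[1]*.222))
a=manip.grab_frame("scene");find("scene",["lid_bar","lid_hinge","handpiece"])
b=manip.grab_frame("top");find("top",["handpiece","bob_end","tail_end"])
v=np.hstack([cv2.resize(a[130:290,200:390],(400,337)),cv2.resize(b[110:290,120:360],(400,337))]);cv2.imwrite("pics/v10.png",v)
E
```

```text
[ 0.54407511 -0.10007668  0.46159048] [  7.39810534  -8.95504965 -10.25418618] [1.45150659 1.57508192 0.03760079] 0.1347633928990543
angle 60.564556421697965 0.22113863560867597
scene lid_bar 0.56 [ 0.5477 -0.1059  0.3038] [322, 172]
scene lid_bar 0.52 [ 5.710e-01 -1.064e-01 -1.000e-04] [322, 244]
scene lid_hinge 0.59 [ 0.6484 -0.1293  0.1114] [347, 213]
scene handpiece 0.59 [0.4844 0.2757 0.0637] [236, 184]
top handpiece 0.92 [0.4807 0.2795 0.0581] [171, 209]
top bob_end 0.9 [0.4504 0.1762 0.0772] [206, 219]
top tail_end 0.79 [0.5127 0.3918 0.0794] [131, 197]
```

View pics/v10.png

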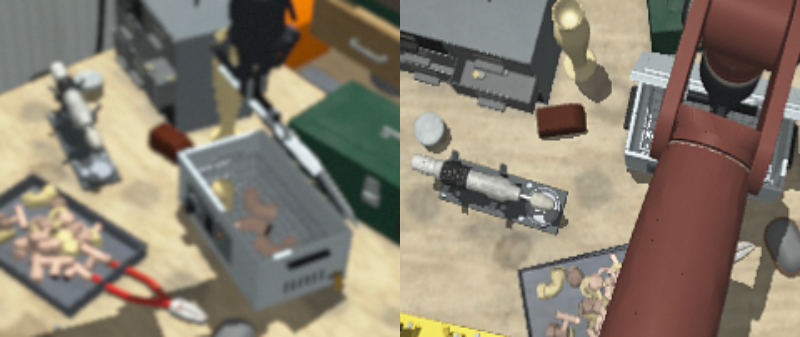

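The final picture shows the lid standing up with the gripper on its bar at (265,100), and the tank is open. In the right half, the handpiece lies in the dark cradle with its bob over the dish at (545,200). I'm handing in.

```bash
python3 -c "
from plant import manip
print(manip.job_done(),manip.state()['time'])"
```

```text
the job is handed in; nothing more can be done
the job is handed in; nothing more can be done
```

The handpiece is back in the dark steel cradle and released, and the gripper is holding the washer lid open at about 60 degrees. I handed the job in at about 17 s of the 56 s allowed, and the hand-in gives no verdict.

- **Handpiece:** After letting go, the pictures showed it in both saddles with the bob over the dish. The networks' end points agreed with the seated pose to roughly 3–7 mm, depending on the camera. It was set down once, shifted 3 mm sideways while still gripped to centre it, and then released.
- **Lid:** The gripper position and the measured hinge give 60.6°, and the camera's bar and hinge points give about 61°. The jaw opening of about 11–12 mm on the 14 mm bar shows it is gripped.
- **Disagreement:** The measured distance from bar to hinge was 221 mm against the stated 213.5 mm. That is a few millimetres of calibration error or slip in the pads. It leaves a steady force of about 15 N at the wrist, well below the limits.
- **Rest of the bench:** I did not measure the bystanders again. The ones visible in the last picture looked undisturbed; the paste tin was out of view.

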